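# Sort gudgeon pins by length into their rows

### The job

Sort the four loose piston pins from the leaning rack by length: stand each one upright on the floor of the tray, in the lane headed by the bolted-down sample pin of the same length. Two of them are short and go into the same lane. Do not push the other loose things about.

Things in the scene. Friction and masses are not known exactly. Their poses are not given: they have to be found in the camera images.
- pin_rack: fixed rack: aluminium bar 310 mm long (its y), 46 wide, 30 thick, on a 90 x 310 mm stand; four round pockets 24 mm wide, 22 deep at y = -120, -40, 40, 120 mm, floor centres at x = -4, z = 25 mm. The bar's top face is tipped 30 degrees to the rack's -x (the robot's side); the pins lean that way. Highest edge 56 mm. Origin: centre of the underside, on the worktop, z up.
- lane_tray: fixed grey sorting tray, 220 mm (its x) by 245 mm (its y): three lanes along its x, middles at y = -80, 0, 80 mm, 75 mm wide inside. Floor 4 mm thick; rails and end walls 14 mm high over the worktop. Origin: centre of the underside, z up. Each sample stands in the middle of a lane at x = +80 mm, the end far from the robot; which lane has which changes.
- sample_short: short sample pin, bolted down upright at the far end of its lane: hollow steel pin, 22 mm across, 64 mm long. Origin: centre of its foot, on the tray floor; its x and y axes are parallel to the tray's, so the free part of its lane runs from here along its -x for 185 mm to the end wall.
- sample_medium: medium sample pin, bolted down upright at the far end of its lane: hollow steel pin, 22 mm across, 74 mm long. Origin: centre of its foot, on the tray floor; its x and y axes are parallel to the tray's, so the free part of its lane runs from here along its -x for 185 mm to the end wall.
- sample_long: long sample pin, bolted down upright at the far end of its lane: hollow steel pin, 22 mm across, 84 mm long. Origin: centre of its foot, on the tray floor; its x and y axes are parallel to the tray's, so the free part of its lane runs from here along its -x for 185 mm to the end wall.
- pin_short_a: loose short pin: hollow steel, 22 mm across, 64 mm long, 0.12 kg, like the short sample. Origin: centre of its lower end; z runs along its axis to the upper end. It starts in a rack pocket (which one changes) with 42 mm sticking out, leaning about 33 to 38 degrees (1 mm play all round), and comes out along its own axis.
- pin_short_b: loose short pin: hollow steel, 22 mm across, 64 mm long, 0.12 kg, like the short sample. Origin: centre of its lower end; z runs along its axis to the upper end. It starts in a rack pocket (which one changes) with 42 mm sticking out, leaning about 33 to 38 degrees (1 mm play all round), and comes out along its own axis.
- pin_medium: loose medium pin: hollow steel, 22 mm across, 74 mm long, 0.12 kg, like the medium sample. Origin: centre of its lower end; z runs along its axis to the upper end. It starts in a rack pocket (which one changes) with 52 mm sticking out, leaning about 33 to 38 degrees (1 mm play all round), and comes out along its own axis.
- pin_long: loose long pin: hollow steel, 22 mm across, 84 mm long, 0.12 kg, like the long sample. Origin: centre of its lower end; z runs along its axis to the upper end. It starts in a rack pocket (which one changes) with 62 mm sticking out, leaning about 33 to 38 degrees (1 mm play all round), and comes out along its own axis.
- piston: loose piston, 68 mm across and 59 mm high, standing behind the tray; not part of the work. Origin: centre of its underside.
- bearing: loose ball bearing, 47 mm across, 14 mm high, lying in front of the rack; not part of the work. Origin: centre of its underside.
- marker_pen: loose white marker pen with red cap, 131 mm long and 15 mm thick, lying behind the rack; not part of the work. Origin: centre of its underside.
- hex_bolt: loose hexagon bolt, 42 mm long (along its y) and 16 mm thick, lying behind the tray; not part of the work. Origin: centre of its underside.
- seal: loose rubber seal ring, 43 mm across, 5 mm high, lying in front of the rack; not part of the work. Origin: centre of its underside.

How it is judged:
At the end, for the whole second after the job is handed in: All four pins at rest, upright within 5 degrees, feet within 6 mm of the height of the sample's foot, each in the lane of the sample of its length: within 34 mm of the lane's middle line and 20 to 180 mm in front of the sample (axis to axis) (y of pin_short_a in the frame of sample_short between -0.034 and 0.034 m and x of pin_short_a in the frame of sample_short between -0.18 and -0.02 m and z of pin_short_a in the frame of sample_short between -0.006 and 0.006 m and angle between each of pin_short_a, pin_short_b, pin_medium, pin_long's own z axis and vertical below 0.09 rad and linear speed of each of pin_short_a, pin_short_b, pin_medium, pin_long below 0.02 m/s and y of pin_short_b in the frame of sample_short between -0.034 and 0.034 m and x of pin_short_b in the frame of sample_short between -0.18 and -0.02 m and z of pin_short_b in the frame of sample_short between -0.006 and 0.006 m and y of pin_medium in the frame of sample_medium between -0.034 and 0.034 m and x of pin_medium in the frame of sample_medium between -0.18 and -0.02 m and z of pin_medium in the frame of sample_medium between -0.006 and 0.006 m and y of pin_long in the frame of sample_long between -0.034 and 0.034 m and x of pin_long in the frame of sample_long between -0.18 and -0.02 m and z of pin_long in the frame of sample_long between -0.006 and 0.006 m); the robot touches nothing.
It fails at once if the piston is pushed more than 30 mm from its place (distance of piston from where it was at the start of the episode above 0.03 m).
It fails at once if the bearing is pushed more than 30 mm from its place (distance of bearing from where it was at the start of the episode above 0.03 m).
It fails at once if the marker pen is pushed more than 30 mm from its place (distance of marker_pen from where it was at the start of the episode above 0.03 m).
It fails at once if the hex bolt is pushed more than 30 mm from its place (distance of hex_bolt from where it was at the start of the episode above 0.03 m).
It fails at once if the seal is pushed more than 30 mm from its place (distance of seal from where it was at the start of the episode above 0.03 m).
It also fails if it takes over 72 s, if anything falls off the work surface, if the arm or the gripper's body presses on something with over 40 N, if the wrist force passes 120 N, or if a joint passes its speed limit or range.

### The arm

A 6-joint arm with a two-finger parallel gripper is mounted at the origin on a cart in front of the work surface, level with it; the furniture and walls round the work are solid. World frame = base frame: x ahead of the robot, y to its left, z up, the work surface at z = 0. Lengths are in m, angles in rad, forces in N, time in s.
With the tool pointing down it reaches from about 0.325 to 0.875 m from the base axis. Payload 4.4 kg.
Tool frame: the origin (TCP) lies midway between the tips of the shut fingers; the grasp point (between the pads) lies arm.grasp_offset behind it (arm.grasp_offset is the distance from the TCP to the grasp point, in m); z points along the fingers, y is the line along which they close (so a half turn about z gives the same grasp; the last joint's range is limited). The gripper opens to 85 mm and grips with 20 to 120 N. Pads are 22 mm wide; open, the fingers measure 114 mm over their backs; the gripper's body (76 mm by 85 mm) begins 54 mm behind the grasp point. The pads swing forward as they close: fully open they stand 13 mm farther back than shut.
Start: joints at [0.966, 0.207, 1.542, -0, 1.393, -0.15], TCP at [0.253, 0.517, 0.231] pointing down, gripper open.
Joint ranges: [-2.73, 2.73], [-0.86, 2.22], [0.23, 2.46], [-1.11, 4.25], [0.08, 2.63], [-2.82, 2.82]. Speed limits (rad/s): [2.79, 2.79, 3.14, 3.14, 3.14, 3.14].

### API

Orientations are given as a unit quaternion [w, x, y, z].
In Python, from cell import readout, cams, workorder, arm gives the robot as it stands.
- The arm moves only by the tool arm_command, never from a script. Its argument "rows" is a list of rows, each an object with "delta_pos": the shift along the tool's x, y, z in units of 30 mm (1.0 is 30 mm), a list of three; "rotation": the turn, a rotation vector about the tool's x, y, z in units of 5 degrees (1.0 is 5 degrees), a list of three. In form: [{"delta_pos": [x, y, z], "rotation": [ax, ay, az]}, ...]. A call has 1 to 12 rows; each row shifts and turns the commanded pose from where the row before left it, along the tool's axes as they then stand; what a row does not reach is not made up. A row lasts 1/12 s, in which the tool goes at most 41.7 mm and 7.16 degrees, less where a joint would pass 70% of its speed; a pose out of reach is approached as far as the arm can. A call is refused whole if a number of a shift passes 1 or a number of a turn 1, either way. A call with a gripper value outside its range is refused whole. "claw" is the opening, from 0 (shut) to 1 (fully open), set as the call begins (left out, the last holds). The fingers move at their own pace and stop on an object; "newtons" is the grip in N (left out, the last holds). Time passes only in rows, so rows that do not move let the fingers close. It gives the time, the measured TCP pose, the force, the opening and the grip force at its end, in the units of the state.
- readout.sense(): the state, without advancing time (a new reading comes with each control period).
- cams.capture(name): name is "scene" or "top"; returns a dict with "img" (400x640x3 uint8, red, green, blue), "depth" (400x640 float32, m along the optical axis (not along the pixel's ray), 0 where there is no reading), "fx", "fy", "cx", "cy" (pixels), "R" (3x3) and "t" (3): a world point X has camera coordinates R X + t. Camera axes: x right, y down, z forward; pixel columns grow to the right and rows downward; lengths in m; the calibration is good to about 2 mm. A picture is of the moment at which its call begins.
- workorder.hand_in(): hands the job in; it is judged then, once.
The state is a dict: "time": time; "qpos": joint angles; "joint_velocities": joint speeds; "joint_efforts": joint torques, N m; "ee_pos": TCP position; "eef_rot": TCP orientation; "ft_force": force on the tool from outside, world axes, zero at the start; "ft_torque": the same for the moment, N m; "gripper_width": finger opening in m; "gripper_force": force on a finger pad.
Only numpy, scipy, OpenCV 4.12 (cv2) and the standard library are available. Lean on these libraries where they do the work, as an engineer would, in place of code of your own. Each camera call takes 0.05 s, during which the arm holds its last target. There are 200 camera calls.

## Working session

There is one attempt and no reset: what is moved stays moved. The work goes in short steps, Python scripts to look and compute and a tool call to move; the robot and the scene stay as the last step left them, time stands still between calls to the robot, and variables do not carry over. Pictures are saved under pics/ and viewed, at most 10 in all, crops included, and the job is handed in when it is done.

Besides the shell and the picture viewer there is one more tool, called by a JSON object that holds its "method" and its "body". arm_command: Moves the arm, as the interface text tells. Its arguments: {"type":"object","properties":{"rows":{"type":"array"},"claw":{"type":"number"},"newtons":{"type":"number"}},"required":["rows"]}

```bash
ls; mkdir -p pics
python3 - <<'E'
from cell import readout,cams,arm
import cv2,numpy as np
s=readout.sense();print({k:np.round(v,3).tolist() for k,v in s.items()}, arm.grasp_offset)
for n in("scene","top"):
    c=cams.capture(n);cv2.imwrite(f"pics/{n}0.png",c["img"][:,:,::-1]);print(n,c["fx"],c["cx"],c["cy"],np.round(c["R"],3).tolist(),np.round(c["t"],3))
    np.savez(f"{n}0.npz",**c)
E
```

```text
pics
{'time': 0.0, 'qpos': [0.965, 0.207, 1.543, -0.0, 1.393, -0.15], 'joint_velocities': [-0.001, -0.002, 0.0, -0.0, 0.001, -0.001], 'joint_efforts': [-0.001, -38.304, -29.159, -0.0, 0.011, 0.0], 'ee_pos': [0.252, 0.516, 0.23], 'eef_rot': [-0.0, 0.225, 0.974, -0.001], 'ft_force': [-0.208, 0.316, 0.685], 'ft_torque': [0.014, 0.004, -0.015], 'gripper_force': 0.0, 'gripper_width': 0.085} 0.0187
scene 494.1622231860327 310.654354244887 194.20481330966808 [[0.597, -0.802, 0.01], [-0.374, -0.29, -0.881], [0.709, 0.522, -0.473]] [-0.347  0.249  0.984]
top 477.0114897061042 327.66473140786746 202.5961623566053 [[-0.027, -0.999, -0.024], [-0.992, 0.03, -0.125], [0.126, 0.02, -0.992]] [0.034 0.542 1.223]
```

View pics/scene0.png

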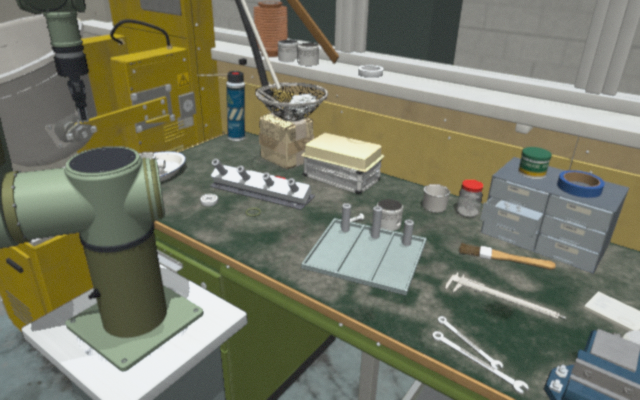

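View pics/top0.png

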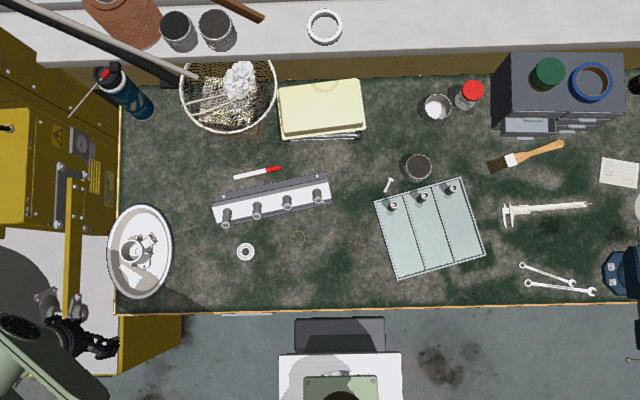

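The scene view shows the rack with 4 pins (230–295, 165–190) and the tray with samples (346, 377, 408 / ~225). In the top view the pins are at about (225,218), (257,210), (287,202), (318,195), the samples at (392,205), (422,195), (451,187), the bearing at (246,252), and the seal at (298,238).

```bash
cat > h.py <<'E'
import numpy as np,cv2
def load(n): return dict(np.load(n))
def cloud(c):
    v,u=np.mgrid[:400,:640]; d=c["depth"]
    P=np.stack([(u-c["cx"])/c["fx"]*d,(v-c["cy"])/c["fy"]*d,d],-1)
    W=(P-c["t"])@c["R"]   # R^T (P-t)
    W[d==0]=np.nan
    return W
def ray(c,u,v,z):
    r=c["R"].T@np.array([(u-c["cx"])/c["fx"],(v-c["cy"])/c["fy"],1.]); o=-c["R"].T@c["t"]
    return o+r*(z-o[2])/r[2]
E
python3 - <<'E'
from h import *
np.set_printoptions(precision=4,suppress=True)
for n in("top","scene"):
    c=load(n+"0.npz");W=cloud(c);print(n, "o",-c["R"].T@c["t"])
    if n=="top":
        print("tablez",[W[v,u] for v,u in((260,200),(270,300),(290,430))])
        print("tray",[(W[v,u]) for v,u in((230,400),(230,430),(220,460))])
        reg=[(225,218),(257,210),(287,202),(318,195),(392,205),(422,195),(451,187)]
        r=14
    else:
        reg=[(216,166),(240,173),(267,178),(292,185),(346,210),(377,211),(408,225)]; r=10
    for u,v in reg:
        w=W[v-r:v+r,u-r:u+r].reshape(-1,3); z=np.sort(w[:,2]); 
        top=w[w[:,2]>np.nanmax(z)-.008]
        print(u,v,"zmax",z[~np.isnan(z)][-6:],len(top),"mean",top.mean(0))
c=load("top0.npz");s=load("scene0.npz")
a=cv2.resize(c["img"][160:290,200:500],None,fx=2.6,fy=2.6,interpolation=cv2.INTER_CUBIC)
b=cv2.resize(s["img"][150:300,200:440],None,fx=3.3,fy=3.3,interpolation=cv2.INTER_CUBIC)
cv2.imwrite("pics/a.png",a[:,:,::-1]);cv2.imwrite("pics/b.png",b[:,:,::-1])
E
```

```text
top o [ 0.3848 -0.0067  1.2813]
tablez [array([ 0.402 ,  0.3668, -0.0024]), array([0.3683, 0.0977, 0.0014]), array([ 0.3071, -0.2438,  0.0009])]
tray [array([ 0.4672, -0.1723,  0.0015]), array([ 0.4648, -0.2518,  0.0035]), array([ 0.4896, -0.3342, -0.0017])]
225 218 zmax [0.0962 0.0969 0.0969 0.0979 0.0997 0.1   ] 30 mean [0.491  0.2767 0.0946]
257 210 zmax [0.0894 0.0899 0.0899 0.0915 0.0915 0.0929] 23 mean [0.5135 0.1988 0.0882]
287 202 zmax [0.082  0.0832 0.0836 0.0844 0.0861 0.0879] 16 mean [0.536  0.1236 0.0822]
318 195 zmax [0.0822 0.0823 0.0829 0.0833 0.0834 0.0846] 26 mean [0.5507 0.0437 0.08  ]
392 205 zmax [0.0782 0.0784 0.0786 0.0797 0.0799 0.0819] 30 mean [ 0.5288 -0.1489  0.0767]
422 195 zmax [0.0884 0.0893 0.09   0.09   0.0909 0.0929] 33 mean [ 0.548  -0.2271  0.0873]
451 187 zmax [0.0688 0.0688 0.0691 0.0693 0.0694 0.0704] 41 mean [ 0.568  -0.3049  0.0666]
scene o [-0.3971 -0.7205  0.6887]
216 166 zmax [0.0966 0.0969 0.097  0.0971 0.0981 0.0991] 18 mean [0.4886 0.2748 0.0945]
240 173 zmax [0.0879 0.0882 0.0888 0.0898 0.0903 0.0917] 16 mean [0.5108 0.1983 0.0871]
267 178 zmax [0.0799 0.08   0.0805 0.0807 0.0815 0.0818] 26 mean [0.5325 0.1223 0.0776]
292 185 zmax [0.0807 0.0811 0.0823 0.0824 0.0824 0.0825] 22 mean [0.5465 0.0435 0.0787]
346 210 zmax [0.0775 0.0776 0.0777 0.0781 0.0783 0.0784] 45 mean [ 0.5249 -0.1523  0.0747]
377 211 zmax [0.0873 0.0879 0.0881 0.0884 0.0885 0.0886] 45 mean [ 0.5446 -0.2293  0.0849]
408 225 zmax [0.0677 0.0678 0.0678 0.0679 0.068  0.0694] 46 mean [ 0.5645 -0.3069  0.0653]
```

View pics/a.png

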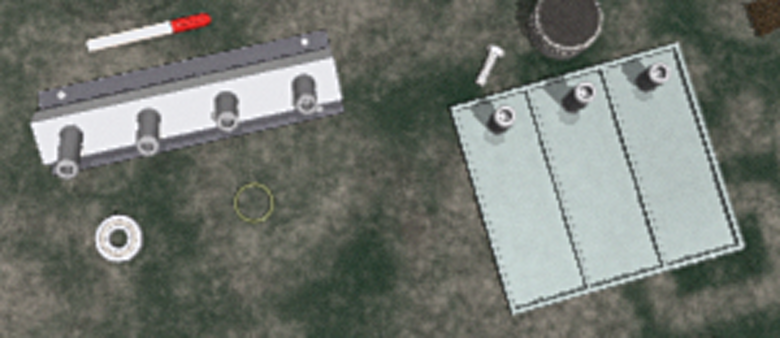

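View pics/b.png

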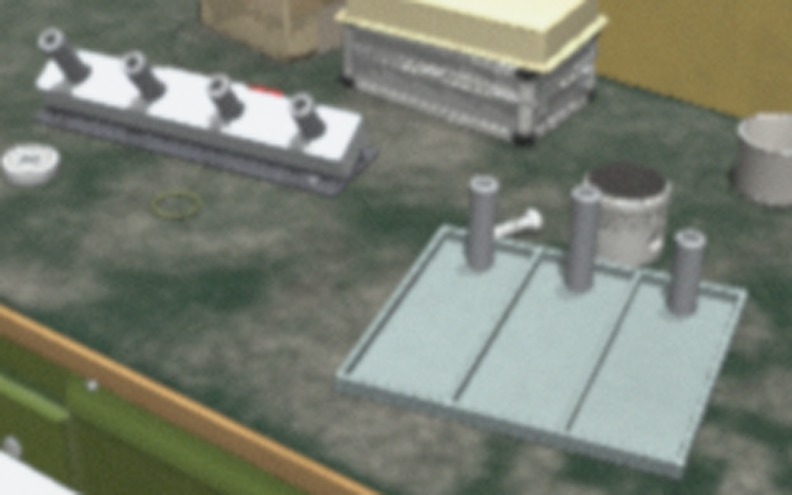

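Lanes from left to right are medium, long, short. Rack pins from left to right are long, medium, short, short. I read the ring centres in both crops; next I triangulate them and get the rack's normal and yaw.

Run:
```python
from h import *
np.set_printoptions(precision=4,suppress=True)
t=load("top0.npz");s=load("scene0.npz")
A=np.array([(67,169),(148,147),(227,124),(308,103),(504,117),(584,92),(657,73)])/2.6+[200,160]-.3
B=np.array([(51,40),(135,63),(218,85),(302,103),(484,183),(585,192),(690,237)])/3.3+[200,150]-.35
def M(c): return np.array([[c["fx"],0,c["cx"]],[0,c["fy"],c["cy"]],[0,0,1]])@np.c_[c["R"],c["t"]]
X=cv2.triangulatePoints(M(t),M(s),A.T,B.T);X=(X[:3]/X[3]).T;print(X)
print("err", [ (np.linalg.norm(ray(t,*a,x[2])-ray(s,*b,x[2]))) for a,b,x in zip(A,B,X)])
print("yaw tray",np.degrees(np.arctan2(X[6,0]-X[4,0],X[4,1]-X[6,1])))
for c in(t,s):
    W=cloud(c);im=c["img"].astype(int)
    m=(im.min(-1)>150)&(W[...,0]>.46)&(W[...,0]<.66)&(W[...,1]>.0)&(W[...,1]<.34)&(W[...,2]>.01)&(W[...,2]<.075)
    P=W[m]
    for _ in range(4):
        q=P.mean(0);n=np.linalg.svd(P-q,full_matrices=False)[2][2];n*=np.sign(n[2]);P=P[abs((P-q)@n)<.004]
    V=np.linalg.svd(P-P.mean(0),full_matrices=False)[2][0]
    print("bar",len(P),"n",n,"tilt",np.degrees(np.arccos(n[2])),"yawn",np.degrees(np.arctan2(-n[1],-n[0])),"yawlong",np.degrees(np.arctan2(-V[0]*np.sign(V[1]),abs(V[1]))),"c",P.mean(0))
    for x,L in zip(X[:4],(.084,.074,.064,.064)):
        Q=W.reshape(-1,3);h=(Q-P.mean(0))@n
        Q=Q[(h>.006)&(np.linalg.norm(Q-(x-n*L*.3),axis=1)<.05)]
        d=np.linalg.svd(Q-Q.mean(0),full_matrices=False)[2][0];d*=np.sign(d[2])
        print(" pin",len(Q),"axis",d,"lean",np.degrees(np.arccos(d[2])),"height of top over face",(x-P.mean(0))@n)
```

```text
[[ 0.4872  0.2756  0.0918]
 [ 0.5081  0.197   0.0845]
 [ 0.5289  0.1204  0.0783]
 [ 0.5463  0.0415  0.0786]
 [ 0.5276 -0.15    0.0767]
 [ 0.5481 -0.2266  0.0864]
 [ 0.5682 -0.3038  0.066 ]]
err [np.float64(0.00012993467678201442), np.float64(0.003147630809955582), np.float64(0.002817221028813665), np.float64(0.0003524252987829222), np.float64(0.0020826659300244876), np.float64(0.0005838805252478677), np.float64(0.0029150916537084926)]
yaw tray 14.790515338566296
bar 368 n [-0.1579 -0.0248  0.9871] tilt 9.196850424053334 yawn 8.924755349056316 yawlong 11.16765616631753 c [0.5485 0.1677 0.0436]
 pin 152 axis [-0.7282 -0.0543  0.6832] lean 46.90895043139994 height of top over face 0.05456495317983874
 pin 153 axis [-0.8104 -0.0576  0.583 ] lean 54.33775025052912 height of top over face 0.046029856616471056
 pin 147 axis [-0.8428 -0.1907  0.5033] lean 59.78377322959624 height of top over face 0.03848520905560483
 pin 153 axis [-0.8482 -0.1998  0.4906] lean 60.62313580359718 height of top over face 0.038010546683409134
bar 266 n [-0.1909 -0.0286  0.9812] tilt 11.127827658597832 yawn 8.520434856069764 yawlong 11.946265705213023 c [0.5454 0.1588 0.0415]
 pin 132 axis [-0.6868 -0.0311  0.7261] lean 43.43639451898934 height of top over face 0.057138601513079076
 pin 126 axis [-0.8088  0.0081  0.5881] lean 53.98051024376184 height of top over face 0.04825645109111103
 pin 108 axis [-0.856   0.1604  0.4914] lean 60.5665830383107 height of top over face 0.04035275795879097
 pin 113 axis [-0.867   0.1173  0.4842] lean 61.03690817341248 height of top over face 0.03960084395036979
```

```bash
cat > p.py <<'E'
import sys,numpy as np
from scipy.spatial.transform import Rotation as R
from cell import readout
def frame(yaw,lean):  # tool z forward-down, tool y along +y of yawed frame
    a,b=np.radians(yaw),np.radians(lean)
    z=np.array([np.sin(b)*np.cos(a),np.sin(b)*np.sin(a),-np.cos(b)]);y=np.array([-np.sin(a),np.cos(a),0])
    return R.from_matrix(np.c_[np.cross(y,z),y,z])
RK,TR=frame(11.4,35.5),frame(14.4,0)
top=dict(long=[.4872,.2756,.0925],med=[.5081,.197,.085],s3=[.5289,.1204,.0775],s4=[.5463,.0415,.0775])
put=dict(long=[.4706,-.2465],med=[.4501,-.1699],s3=[.5101,-.3187],s4=[.4471,-.3349])
dist=dict(long=.050,med=.042,s3=.034,s4=.034); foot=dict(long=.034,med=.032,s3=.030,s4=.030)
z=RK.as_matrix()[:,2]
def grasp(k,back): return np.array(top[k])+z*(dist[k]-back),RK
def place(k,h): return np.r_[put[k],.004+foot[k]+h],TR
def plan(pos,rot,N=None,start=None):
    s=readout.sense();q=s["eef_rot"];p0=np.array(s["ee_pos"]);r0=R.from_quat([q[1],q[2],q[3],q[0]])
    if start: p0,r0=start
    rel=r0.inv()*rot;w=rel.as_rotvec();d=r0.inv().apply(pos-p0)
    def sol(N):
        D=R.from_rotvec(w/N);S=sum((R.from_rotvec(w/N*k).as_matrix() for k in range(N)),np.zeros((3,3)))
        return np.linalg.solve(S,d)/.03,np.degrees(w)/N/5
    if N is None:
        N=1
        while max(abs(np.r_[sol(N)]))>1: N+=1
    a,b=sol(N);print(f"N={N} dpos {np.round(a,3).tolist()} rot {np.round(b,3).tolist()}  target {np.round(pos,4)}")
    return pos,rot
E
python3 - <<'E'
from p import *
a=plan(*grasp("long",.09));plan(*grasp("long",0),start=a)
E
```

```text
N=8 dpos [-0.928, -0.9, 0.689] rot [-0.293, -0.857, -0.905]  target [0.4644 0.271  0.1251]
N=4 dpos [-0.0, -0.0, 0.75] rot [0.0, 0.0, 0.0]  target [0.5157 0.2813 0.0518]
```

Run:
```python
from p import *
plan(*grasp("long",.09),N=12)
```

```text
N=12 dpos [-0.605, -0.61, 0.465] rot [-0.195, -0.571, -0.603]  target [0.4644 0.271  0.1251]
```

{"method": "arm_command", "body": {"rows": [{"delta_pos": [-0.605,-0.61,0.465],"rotation": [-0.195,-0.571,-0.603]},{"delta_pos": [-0.605,-0.61,0.465],"rotation": [-0.195,-0.571,-0.603]},{"delta_pos": [-0.605,-0.61,0.465],"rotation": [-0.195,-0.571,-0.603]},{"delta_pos": [-0.605,-0.61,0.465],"rotation": [-0.195,-0.571,-0.603]},{"delta_pos": [-0.605,-0.61,0.465],"rotation": [-0.195,-0.571,-0.603]},{"delta_pos": [-0.605,-0.61,0.465],"rotation": [-0.195,-0.571,-0.603]},{"delta_pos": [-0.605,-0.61,0.465],"rotation": [-0.195,-0.571,-0.603]},{"delta_pos": [-0.605,-0.61,0.465],"rotation": [-0.195,-0.571,-0.603]},{"delta_pos": [-0.605,-0.61,0.465],"rotation": [-0.195,-0.571,-0.603]},{"delta_pos": [-0.605,-0.61,0.465],"rotation": [-0.195,-0.571,-0.603]},{"delta_pos": [-0.605,-0.61,0.465],"rotation": [-0.195,-0.571,-0.603]},{"delta_pos": [-0.605,-0.61,0.465],"rotation": [-0.195,-0.571,-0.603]}], "claw": 0.6, "newtons": 60}}

```text
time: 1.1
ee_pos: [0.4646, 0.2705, 0.1249]
eef_rot: [0.304, -0.096, 0.947, 0.031]
ft_force: [-0.0, 0.3, 0.2]
gripper_width: 0.0511
gripper_force: 0.0
```

Run:
```python
from p import *
s=readout.sense();print(np.round(s["ee_pos"],4),np.round(s["qpos"],2),s["time"])
plan(*grasp("long",.09));plan(*grasp("long",0))
import cv2
from cell import cams
c=cams.capture("scene");cv2.imwrite("pics/c.png",cv2.resize(c["img"][100:250,130:370],None,fx=3,fy=3)[:,:,::-1])
```

```text
[0.4646 0.2705 0.1249] [ 0.45 -0.01  2.17 -0.38  0.4  -1.01] 1.1
N=1 dpos [-0.001, 0.018, -0.005] rot [0.014, 0.027, 0.026]  target [0.4644 0.271  0.1251]
N=3 dpos [0.001, 0.005, 0.998] rot [0.005, 0.009, 0.009]  target [0.5157 0.2813 0.0518]
```

View pics/c.png

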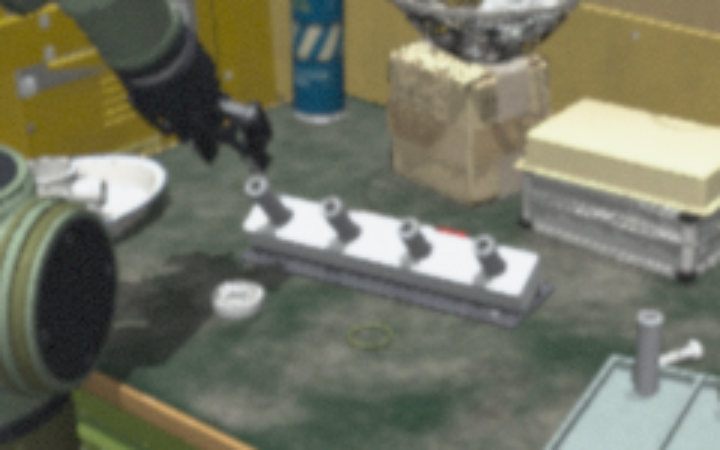

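The gripper, with fingers near (255,155), is lined up above the long pin's top (257,187), along its lean.

{"method": "arm_command", "body": {"rows": [{"delta_pos": [0,0.005,0.75],"rotation": [0,0,0]},{"delta_pos": [0,0.005,0.75],"rotation": [0,0,0]},{"delta_pos": [0,0.005,0.75],"rotation": [0,0,0]},{"delta_pos": [0,0,0.5],"rotation": [0,0,0]},{"delta_pos": [0,0,0.24],"rotation": [0,0,0]},{"delta_pos": [0,0,0],"rotation": [0,0,0]}]}}

```text
time: 1.65
ee_pos: [0.5154, 0.2819, 0.0509]
eef_rot: [0.302, -0.094, 0.948, 0.03]
ft_force: [0.2, 0.3, -0.1]
gripper_width: 0.0515
gripper_force: 0.0
```

{"method": "arm_command", "body": {"rows": [{"delta_pos": [0,0,0],"rotation": [0,0,0]},{"delta_pos": [0,0,0],"rotation": [0,0,0]},{"delta_pos": [0,0,0],"rotation": [0,0,0]},{"delta_pos": [0,0,0],"rotation": [0,0,0]},{"delta_pos": [0,0,0],"rotation": [0,0,0]},{"delta_pos": [0,0,0],"rotation": [0,0,0]}], "claw": 0}}

```text
time: 2.15
ee_pos: [0.5159, 0.2825, 0.0537]
eef_rot: [0.304, -0.094, 0.947, 0.031]
ft_force: [-5.2, -2.9, 6.4]
gripper_width: 0.0206
gripper_force: 58.7
```

{"method": "arm_command", "body": {"rows": [{"delta_pos": [0,0,-0.2],"rotation": [0,0,0]},{"delta_pos": [0,0,-0.5],"rotation": [0,0,0]},{"delta_pos": [0,0,-0.8],"rotation": [0,0,0]},{"delta_pos": [0,0,-0.9],"rotation": [0,0,0]},{"delta_pos": [0,0,-0.9],"rotation": [0,0,0]},{"delta_pos": [0,0,-0.7],"rotation": [0,0,0]}]}}

```text
time: 2.65
ee_pos: [0.4459, 0.2686, 0.1514]
eef_rot: [0.304, -0.094, 0.948, 0.031]
ft_force: [0.3, 0.4, -0.7]
gripper_width: 0.0206
gripper_force: 58.8
```

Run:
```python
from p import *
s=readout.sense();print(np.round(s["qpos"],2))
plan(*place("long",.11),N=20);a=place("long",.11);plan(*place("long",.005),start=a)
```

```text
[ 0.47 -0.1   2.19 -0.34  0.48 -1.04]
N=20 dpos [0.147, -0.846, -0.042] rot [-0.008, 0.356, -0.029]  target [ 0.4706 -0.2465  0.148 ]
N=4 dpos [0.0, 0.0, 0.875] rot [0.0, 0.0, 0.0]  target [ 0.4706 -0.2465  0.043 ]
```

{"method": "arm_command", "body": {"rows": [{"delta_pos": [0.147,-0.846,-0.042],"rotation": [-0.008,0.356,-0.029]},{"delta_pos": [0.147,-0.846,-0.042],"rotation": [-0.008,0.356,-0.029]},{"delta_pos": [0.147,-0.846,-0.042],"rotation": [-0.008,0.356,-0.029]},{"delta_pos": [0.147,-0.846,-0.042],"rotation": [-0.008,0.356,-0.029]},{"delta_pos": [0.147,-0.846,-0.042],"rotation": [-0.008,0.356,-0.029]},{"delta_pos": [0.147,-0.846,-0.042],"rotation": [-0.008,0.356,-0.029]},{"delta_pos": [0.147,-0.846,-0.042],"rotation": [-0.008,0.356,-0.029]},{"delta_pos": [0.147,-0.846,-0.042],"rotation": [-0.008,0.356,-0.029]},{"delta_pos": [0.147,-0.846,-0.042],"rotation": [-0.008,0.356,-0.029]},{"delta_pos": [0.147,-0.846,-0.042],"rotation": [-0.008,0.356,-0.029]}]}}

```text
time: 3.48
ee_pos: [0.456, 0.0102, 0.1417]
eef_rot: [0.153, -0.111, 0.982, 0.016]
ft_force: [-1.2, 0.1, -1.5]
gripper_width: 0.0211
gripper_force: 58.8
```

{"method": "arm_command", "body": {"rows": [{"delta_pos": [0.147,-0.846,-0.042],"rotation": [-0.008,0.356,-0.029]},{"delta_pos": [0.147,-0.846,-0.042],"rotation": [-0.008,0.356,-0.029]},{"delta_pos": [0.147,-0.846,-0.042],"rotation": [-0.008,0.356,-0.029]},{"delta_pos": [0.147,-0.846,-0.042],"rotation": [-0.008,0.356,-0.029]},{"delta_pos": [0.147,-0.846,-0.042],"rotation": [-0.008,0.356,-0.029]},{"delta_pos": [0.147,-0.846,-0.042],"rotation": [-0.008,0.356,-0.029]},{"delta_pos": [0.147,-0.846,-0.042],"rotation": [-0.008,0.356,-0.029]},{"delta_pos": [0.147,-0.846,-0.042],"rotation": [-0.008,0.356,-0.029]},{"delta_pos": [0.147,-0.846,-0.042],"rotation": [-0.008,0.356,-0.029]},{"delta_pos": [0.147,-0.846,-0.042],"rotation": [-0.008,0.356,-0.029]},{"delta_pos": [0,0,0],"rotation": [0,0,0]}]}}

```text
time: 4.4
ee_pos: [0.4735, -0.2506, 0.148]
eef_rot: [0.001, -0.124, 0.992, -0.002]
ft_force: [1.4, 0.9, -1.1]
gripper_width: 0.0207
gripper_force: 59.0
```

Run:
```python
from p import *
plan(*place("long",.006),N=4);print(np.round(readout.sense()["qpos"],2))
import cv2
from cell import cams
c=cams.capture("scene");cv2.imwrite("pics/d.png",cv2.resize(c["img"][100:300,280:480],None,fx=3,fy=3)[:,:,::-1])
```

```text
N=4 dpos [0.016, 0.042, 0.867] rot [-0.014, 0.003, -0.008]  target [ 0.4706 -0.2465  0.044 ]
[-0.65  0.21  1.72 -0.    1.21 -2.47]
```

View pics/d.png

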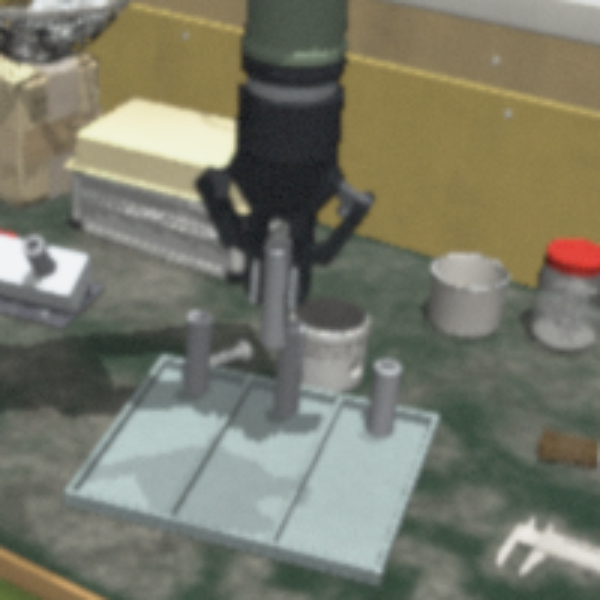

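The long pin is held upright, foot at about (275,345), above the middle lane in front of the long sample. I lower it.

{"method": "arm_command", "body": {"rows": [{"delta_pos": [0.02,0.04,0.9],"rotation": [0,0,0]},{"delta_pos": [0.02,0.04,0.9],"rotation": [0,0,0]},{"delta_pos": [0.02,0.04,0.8],"rotation": [0,0,0]},{"delta_pos": [0,0.04,0.5],"rotation": [0,0,0]},{"delta_pos": [0,0,0.3],"rotation": [0,0,0]},{"delta_pos": [0,0,0.06],"rotation": [0,0,0]},{"delta_pos": [0,0,0],"rotation": [0,0,0]}]}}

```text
time: 5.03
ee_pos: [0.4686, -0.2414, 0.0432]
eef_rot: [-0.0, -0.125, 0.992, 0.0]
ft_force: [-0.6, 0.7, -1.0]
gripper_width: 0.021
gripper_force: 59.1
```

{"method": "arm_command", "body": {"rows": [{"delta_pos": [0,0,0.05],"rotation": [0,0,0]},{"delta_pos": [0,0,0.05],"rotation": [0,0,0]},{"delta_pos": [0,0,0],"rotation": [0,0,0]}]}}

```text
time: 5.28
ee_pos: [0.4695, -0.2426, 0.0414]
eef_rot: [0.001, -0.125, 0.992, -0.001]
ft_force: [-0.0, 0.1, -2.0]
gripper_width: 0.0205
gripper_force: 59.1
```

{"method": "arm_command", "body": {"rows": [{"delta_pos": [0,0,0.05],"rotation": [0,0,0]},{"delta_pos": [0,0,0.05],"rotation": [0,0,0]},{"delta_pos": [0,0,0],"rotation": [0,0,0]}]}}

```text
time: 5.53
ee_pos: [0.4694, -0.2427, 0.0383]
eef_rot: [0.0, -0.125, 0.992, -0.001]
ft_force: [-0.5, 0.9, 2.9]
gripper_width: 0.0206
gripper_force: 59.7
```

{"method": "arm_command", "body": {"rows": [{"delta_pos": [0,0,0],"rotation": [0,0,0]},{"delta_pos": [0,0,0],"rotation": [0,0,0]},{"delta_pos": [0,0,0],"rotation": [0,0,0]},{"delta_pos": [0,0,0],"rotation": [0,0,0]},{"delta_pos": [0,0,-0.3],"rotation": [0,0,0]},{"delta_pos": [0,0,-0.6],"rotation": [0,0,0]},{"delta_pos": [0,0,-0.9],"rotation": [0,0,0]},{"delta_pos": [0,0,-0.9],"rotation": [0,0,0]},{"delta_pos": [0,0,-0.9],"rotation": [0,0,0]}], "claw": 0.6}}

```text
time: 6.28
ee_pos: [0.4686, -0.2419, 0.1469]
eef_rot: [-0.0, -0.125, 0.992, -0.0]
ft_force: [0.2, -0.3, 0.1]
gripper_width: 0.0514
gripper_force: 0.0
```

Run:
```python
from p import *
plan(*grasp("med",.09),N=18)
from h import *
from cell import cams
c=cams.capture("scene")
cv2.imwrite("pics/e.png",cv2.resize(c["img"][140:300,220:450],None,fx=3.2,fy=3.2)[:,:,::-1])
```

```text
N=18 dpos [-0.185, 0.777, 0.098] rot [0.01, -0.395, 0.032]  target [0.4808 0.1915 0.1241]
```

View pics/e.png

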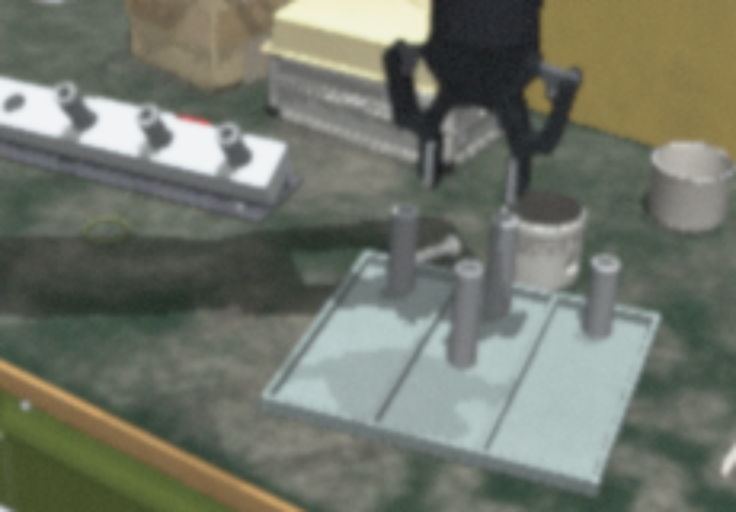

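The long pin stands upright in the middle lane, foot near (463,360). Next is the medium pin.

{"method": "arm_command", "body": {"rows": [{"delta_pos": [-0.185,0.777,0.098],"rotation": [0.01,-0.395,0.032]},{"delta_pos": [-0.185,0.777,0.098],"rotation": [0.01,-0.395,0.032]},{"delta_pos": [-0.185,0.777,0.098],"rotation": [0.01,-0.395,0.032]},{"delta_pos": [-0.185,0.777,0.098],"rotation": [0.01,-0.395,0.032]},{"delta_pos": [-0.185,0.777,0.098],"rotation": [0.01,-0.395,0.032]},{"delta_pos": [-0.185,0.777,0.098],"rotation": [0.01,-0.395,0.032]},{"delta_pos": [-0.185,0.777,0.098],"rotation": [0.01,-0.395,0.032]},{"delta_pos": [-0.185,0.777,0.098],"rotation": [0.01,-0.395,0.032]},{"delta_pos": [-0.185,0.777,0.098],"rotation": [0.01,-0.395,0.032]}]}}

```text
time: 7.08
ee_pos: [0.4706, -0.0248, 0.1261]
eef_rot: [0.155, -0.111, 0.982, 0.015]
ft_force: [0.3, -0.2, -0.0]
gripper_width: 0.0511
gripper_force: 0.0
```

{"method": "arm_command", "body": {"rows": [{"delta_pos": [-0.185,0.777,0.098],"rotation": [0.01,-0.395,0.032]},{"delta_pos": [-0.185,0.777,0.098],"rotation": [0.01,-0.395,0.032]},{"delta_pos": [-0.185,0.777,0.098],"rotation": [0.01,-0.395,0.032]},{"delta_pos": [-0.185,0.777,0.098],"rotation": [0.01,-0.395,0.032]},{"delta_pos": [-0.185,0.777,0.098],"rotation": [0.01,-0.395,0.032]},{"delta_pos": [-0.185,0.777,0.098],"rotation": [0.01,-0.395,0.032]},{"delta_pos": [-0.185,0.777,0.098],"rotation": [0.01,-0.395,0.032]},{"delta_pos": [-0.185,0.777,0.098],"rotation": [0.01,-0.395,0.032]},{"delta_pos": [-0.185,0.777,0.098],"rotation": [0.01,-0.395,0.032]},{"delta_pos": [0,0,0],"rotation": [0,0,0]},{"delta_pos": [0,0,0],"rotation": [0,0,0]}]}}

```text
time: 8.0
ee_pos: [0.4805, 0.1924, 0.1226]
eef_rot: [0.303, -0.096, 0.948, 0.03]
ft_force: [0.2, 0.1, -0.4]
gripper_width: 0.0513
gripper_force: 0.0
```

```bash
sed -i 's/^z=RK/for k in ("med","s3","s4"): dist[k]-=.002;foot[k]+=.002\nz=RK/' p.py
python3 - <<'E'
from p import *
plan(*grasp("med",.0),N=4)
E
```

```text
N=4 dpos [-0.008, -0.008, 0.723] rot [0.003, -0.001, 0.008]  target [0.5309 0.2016 0.0524]
```

{"method": "arm_command", "body": {"rows": [{"delta_pos": [-0.01,-0.01,0.8],"rotation": [0,0,0]},{"delta_pos": [-0.01,-0.01,0.8],"rotation": [0,0,0]},{"delta_pos": [-0.01,-0.01,0.7],"rotation": [0,0,0]},{"delta_pos": [0,0,0.4],"rotation": [0,0,0]},{"delta_pos": [0,0,0.19],"rotation": [0,0,0]},{"delta_pos": [0,0,0],"rotation": [0,0,0]}]}}

```text
time: 8.5
ee_pos: [0.5321, 0.199, 0.0518]
eef_rot: [0.303, -0.093, 0.948, 0.03]
ft_force: [-0.2, -0.8, 0.0]
gripper_width: 0.0515
gripper_force: 0.0
```

{"method": "arm_command", "body": {"rows": [{"delta_pos": [0,0,0],"rotation": [0,0,0]},{"delta_pos": [0,0,0],"rotation": [0,0,0]},{"delta_pos": [0,0,0],"rotation": [0,0,0]},{"delta_pos": [0,0,0],"rotation": [0,0,0]},{"delta_pos": [0,0,0],"rotation": [0,0,0]},{"delta_pos": [0,0,0],"rotation": [0,0,0]}], "claw": 0}}

```text
time: 9.0
ee_pos: [0.5317, 0.2013, 0.054]
eef_rot: [0.305, -0.095, 0.947, 0.031]
ft_force: [-2.1, 5.3, 0.2]
gripper_width: 0.0209
gripper_force: 58.1
```

{"method": "arm_command", "body": {"rows": [{"delta_pos": [0,0,-0.2],"rotation": [0,0,0]},{"delta_pos": [0,0,-0.5],"rotation": [0,0,0]},{"delta_pos": [0,0,-0.8],"rotation": [0,0,0]},{"delta_pos": [0,0,-0.9],"rotation": [0,0,0]},{"delta_pos": [0,0,-0.9],"rotation": [0,0,0]},{"delta_pos": [0,0,-0.7],"rotation": [0,0,0]}]}}

```text
time: 9.5
ee_pos: [0.4618, 0.1864, 0.1517]
eef_rot: [0.304, -0.095, 0.948, 0.03]
ft_force: [-0.6, -0.5, -0.2]
gripper_width: 0.0202
gripper_force: 58.8
```

Run:
```python
from p import *
s=readout.sense();print(np.round(s["qpos"],2))
plan(*place("med",.11),N=16)
```

```text
[ 0.22 -0.19  2.26 -0.02  0.45 -1.54]
N=16 dpos [0.184, -0.718, -0.053] rot [-0.012, 0.444, -0.036]  target [ 0.4501 -0.1699  0.148 ]
```

{"method": "arm_command", "body": {"rows": [{"delta_pos": [0.184,-0.718,-0.053],"rotation": [-0.012,0.444,-0.036]},{"delta_pos": [0.184,-0.718,-0.053],"rotation": [-0.012,0.444,-0.036]},{"delta_pos": [0.184,-0.718,-0.053],"rotation": [-0.012,0.444,-0.036]},{"delta_pos": [0.184,-0.718,-0.053],"rotation": [-0.012,0.444,-0.036]},{"delta_pos": [0.184,-0.718,-0.053],"rotation": [-0.012,0.444,-0.036]},{"delta_pos": [0.184,-0.718,-0.053],"rotation": [-0.012,0.444,-0.036]},{"delta_pos": [0.184,-0.718,-0.053],"rotation": [-0.012,0.444,-0.036]},{"delta_pos": [0.184,-0.718,-0.053],"rotation": [-0.012,0.444,-0.036]}]}}

```text
time: 10.17
ee_pos: [0.4545, 0.0077, 0.1419]
eef_rot: [0.153, -0.111, 0.982, 0.015]
ft_force: [0.3, -0.2, -2.4]
gripper_width: 0.0208
gripper_force: 58.6
```

{"method": "arm_command", "body": {"rows": [{"delta_pos": [0.184,-0.718,-0.053],"rotation": [-0.012,0.444,-0.036]},{"delta_pos": [0.184,-0.718,-0.053],"rotation": [-0.012,0.444,-0.036]},{"delta_pos": [0.184,-0.718,-0.053],"rotation": [-0.012,0.444,-0.036]},{"delta_pos": [0.184,-0.718,-0.053],"rotation": [-0.012,0.444,-0.036]},{"delta_pos": [0.184,-0.718,-0.053],"rotation": [-0.012,0.444,-0.036]},{"delta_pos": [0.184,-0.718,-0.053],"rotation": [-0.012,0.444,-0.036]},{"delta_pos": [0.184,-0.718,-0.053],"rotation": [-0.012,0.444,-0.036]},{"delta_pos": [0.184,-0.718,-0.053],"rotation": [-0.012,0.444,-0.036]},{"delta_pos": [0,0,0],"rotation": [0,0,0]},{"delta_pos": [0,0,0],"rotation": [0,0,0]}]}}

```text
time: 11.0
ee_pos: [0.4515, -0.1701, 0.1473]
eef_rot: [0.001, -0.124, 0.992, 0.0]
ft_force: [-0.4, -0.0, -0.2]
gripper_width: 0.0206
gripper_force: 58.7
```

Run:
```python
from p import *
plan(*place("med",.004),N=4)
```

```text
N=4 dpos [0.012, 0.005, 0.877] rot [-0.0, 0.004, -0.006]  target [ 0.4501 -0.1699  0.042 ]
```

{"method": "arm_command", "body": {"rows": [{"delta_pos": [0.01,0,0.9],"rotation": [0,0,0]},{"delta_pos": [0.01,0,0.9],"rotation": [0,0,0]},{"delta_pos": [0.01,0,0.8],"rotation": [0,0,0]},{"delta_pos": [0.01,0,0.5],"rotation": [0,0,0]},{"delta_pos": [0,0,0.3],"rotation": [0,0,0]},{"delta_pos": [0,0,0.1],"rotation": [0,0,0]},{"delta_pos": [0,0,0.05],"rotation": [0,0,0]},{"delta_pos": [0,0,0],"rotation": [0,0,0]}]}}

```text
time: 11.67
ee_pos: [0.4507, -0.1698, 0.041]
eef_rot: [0.001, -0.125, 0.992, -0.0]
ft_force: [-0.9, -0.1, -0.1]
gripper_width: 0.0205
gripper_force: 58.8
```

{"method": "arm_command", "body": {"rows": [{"delta_pos": [0,0,0.05],"rotation": [0,0,0]},{"delta_pos": [0,0,0],"rotation": [0,0,0]}]}}

```text
time: 11.83
ee_pos: [0.451, -0.1702, 0.0397]
eef_rot: [0.001, -0.125, 0.992, -0.0]
ft_force: [0.0, -0.4, -2.3]
gripper_width: 0.0207
gripper_force: 58.8
```

{"method": "arm_command", "body": {"rows": [{"delta_pos": [0,0,0.05],"rotation": [0,0,0]},{"delta_pos": [0,0,0.03],"rotation": [0,0,0]},{"delta_pos": [0,0,0],"rotation": [0,0,0]}]}}

```text
time: 12.08
ee_pos: [0.4513, -0.1703, 0.0382]
eef_rot: [0.001, -0.125, 0.992, -0.0]
ft_force: [-2.2, 1.7, 10.0]
gripper_width: 0.0209
gripper_force: 60.0
```

Contact. I release, rise and go on to short pin 3.

{"method": "arm_command", "body": {"rows": [{"delta_pos": [0,0,-0.03],"rotation": [0,0,0]},{"delta_pos": [0,0,0],"rotation": [0,0,0]},{"delta_pos": [0,0,0],"rotation": [0,0,0]},{"delta_pos": [0,0,0],"rotation": [0,0,0]},{"delta_pos": [0,0,-0.3],"rotation": [0,0,0]},{"delta_pos": [0,0,-0.6],"rotation": [0,0,0]},{"delta_pos": [0,0,-0.9],"rotation": [0,0,0]},{"delta_pos": [0,0,-0.9],"rotation": [0,0,0]},{"delta_pos": [0,0,-0.9],"rotation": [0,0,0]},{"delta_pos": [0,0,0],"rotation": [0,0,0]}], "claw": 0.6}}

```text
time: 12.92
ee_pos: [0.4541, -0.1721, 0.1517]
eef_rot: [0.005, -0.125, 0.992, -0.004]
ft_force: [1.6, -0.4, 1.2]
gripper_width: 0.0508
gripper_force: 0.0
```

Run:
```python
from p import *
plan(*grasp("s3",.09),N=12)
```

```text
N=12 dpos [-0.264, 0.749, 0.152] rot [0.008, -0.583, 0.05]  target [0.4959 0.1137 0.1247]
```

{"method": "arm_command", "body": {"rows": [{"delta_pos": [-0.264,0.749,0.152],"rotation": [0.008,-0.583,0.05]},{"delta_pos": [-0.264,0.749,0.152],"rotation": [0.008,-0.583,0.05]},{"delta_pos": [-0.264,0.749,0.152],"rotation": [0.008,-0.583,0.05]},{"delta_pos": [-0.264,0.749,0.152],"rotation": [0.008,-0.583,0.05]},{"delta_pos": [-0.264,0.749,0.152],"rotation": [0.008,-0.583,0.05]},{"delta_pos": [-0.264,0.749,0.152],"rotation": [0.008,-0.583,0.05]},{"delta_pos": [-0.264,0.749,0.152],"rotation": [0.008,-0.583,0.05]},{"delta_pos": [-0.264,0.749,0.152],"rotation": [0.008,-0.583,0.05]},{"delta_pos": [-0.264,0.749,0.152],"rotation": [0.008,-0.583,0.05]},{"delta_pos": [-0.264,0.749,0.152],"rotation": [0.008,-0.583,0.05]},{"delta_pos": [-0.264,0.749,0.152],"rotation": [0.008,-0.583,0.05]},{"delta_pos": [-0.264,0.749,0.152],"rotation": [0.008,-0.583,0.05]}]}}

```text
time: 13.92
ee_pos: [0.4915, 0.1174, 0.1198]
eef_rot: [0.3, -0.093, 0.949, 0.034]
ft_force: [0.7, 0.1, -0.7]
gripper_width: 0.0512
gripper_force: 0.0
```

{"method": "arm_command", "body": {"rows": [{"delta_pos": [0,0,0],"rotation": [0,0,0]},{"delta_pos": [0,0,0],"rotation": [0,0,0]}]}}

```text
time: 14.08
ee_pos: [0.4904, 0.1176, 0.1188]
eef_rot: [0.298, -0.095, 0.949, 0.034]
ft_force: [0.1, 0.0, -0.1]
gripper_width: 0.0508
gripper_force: 0.0
```

Run:
```python
from p import *
plan(*grasp("s3",.0),N=4)
from h import *
from cell import cams
c=cams.capture("top")
cv2.imwrite("pics/f.png",cv2.resize(c["img"][150:290,200:500],None,fx=2.6,fy=2.6,interpolation=cv2.INTER_CUBIC)[:,:,::-1])
```

```text
N=4 dpos [-0.065, -0.044, 0.731] rot [0.024, -0.032, -0.007]  target [0.5471 0.1241 0.0514]
```

View pics/f.png

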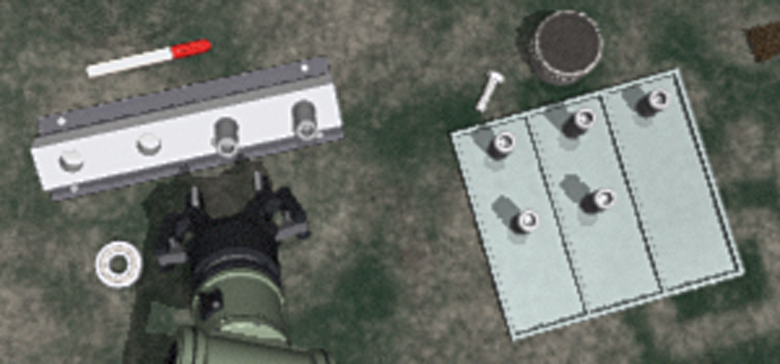

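The medium and long pins stand at (527,220) and (601,199), and the fingers straddle the third pin at (228,150). I advance with the correction.

{"method": "arm_command", "body": {"rows": [{"delta_pos": [-0.26,-0.176,0],"rotation": [0.1,-0.13,-0.03]},{"delta_pos": [0,0,0.8],"rotation": [0,0,0]},{"delta_pos": [0,0,0.8],"rotation": [0,0,0]},{"delta_pos": [0,0,0.7],"rotation": [0,0,0]},{"delta_pos": [0,0,0.4],"rotation": [0,0,0]},{"delta_pos": [0,0,0.2],"rotation": [0,0,0]},{"delta_pos": [0,0,0],"rotation": [0,0,0]}]}}

```text
time: 14.72
ee_pos: [0.5503, 0.1207, 0.0527]
eef_rot: [0.304, -0.092, 0.948, 0.029]
ft_force: [0.1, -1.0, 0.2]
gripper_width: 0.0512
gripper_force: 0.0
```

{"method": "arm_command", "body": {"rows": [{"delta_pos": [0,0,0],"rotation": [0,0,0]},{"delta_pos": [0,0,0],"rotation": [0,0,0]},{"delta_pos": [0,0,0],"rotation": [0,0,0]},{"delta_pos": [0,0,0],"rotation": [0,0,0]},{"delta_pos": [0,0,0],"rotation": [0,0,0]},{"delta_pos": [0,0,0],"rotation": [0,0,0]}], "claw": 0}}

```text
time: 15.22
ee_pos: [0.5491, 0.1233, 0.0547]
eef_rot: [0.305, -0.094, 0.947, 0.031]
ft_force: [1.4, 5.9, 0.5]
gripper_width: 0.0207
gripper_force: 58.5
```

{"method": "arm_command", "body": {"rows": [{"delta_pos": [0,0,-0.2],"rotation": [0,0,0]},{"delta_pos": [0,0,-0.5],"rotation": [0,0,0]},{"delta_pos": [0,0,-0.8],"rotation": [0,0,0]},{"delta_pos": [0,0,-0.9],"rotation": [0,0,0]},{"delta_pos": [0,0,-0.9],"rotation": [0,0,0]},{"delta_pos": [0,0,-0.7],"rotation": [0,0,0]},{"delta_pos": [0,0,0],"rotation": [0,0,0]}]}}

```text
time: 15.8
ee_pos: [0.4807, 0.1083, 0.1552]
eef_rot: [0.308, -0.093, 0.946, 0.029]
ft_force: [0.4, 0.4, -0.6]
gripper_width: 0.0204
gripper_force: 59.4
```

Run:
```python
from p import *
s=readout.sense();print(np.round(s["qpos"],2))
plan(*place("s3",.12),N=18)
```

```text
[-0.04 -0.23  2.28  0.3   0.49 -2.03]
N=18 dpos [0.117, -0.783, -0.038] rot [-0.013, 0.401, -0.034]  target [ 0.5101 -0.3187  0.156 ]
```

{"method": "arm_command", "body": {"rows": [{"delta_pos": [0.117,-0.783,-0.038],"rotation": [-0.013,0.401,-0.034]},{"delta_pos": [0.117,-0.783,-0.038],"rotation": [-0.013,0.401,-0.034]},{"delta_pos": [0.117,-0.783,-0.038],"rotation": [-0.013,0.401,-0.034]},{"delta_pos": [0.117,-0.783,-0.038],"rotation": [-0.013,0.401,-0.034]},{"delta_pos": [0.117,-0.783,-0.038],"rotation": [-0.013,0.401,-0.034]},{"delta_pos": [0.117,-0.783,-0.038],"rotation": [-0.013,0.401,-0.034]},{"delta_pos": [0.117,-0.783,-0.038],"rotation": [-0.013,0.401,-0.034]},{"delta_pos": [0.117,-0.783,-0.038],"rotation": [-0.013,0.401,-0.034]},{"delta_pos": [0.117,-0.783,-0.038],"rotation": [-0.013,0.401,-0.034]}]}}

```text
time: 16.55
ee_pos: [0.4918, -0.1064, 0.1451]
eef_rot: [0.151, -0.111, 0.982, 0.015]
ft_force: [0.5, -0.0, -1.1]
gripper_width: 0.0202
gripper_force: 59.3
```

{"method": "arm_command", "body": {"rows": [{"delta_pos": [0.117,-0.783,-0.038],"rotation": [-0.013,0.401,-0.034]},{"delta_pos": [0.117,-0.783,-0.038],"rotation": [-0.013,0.401,-0.034]},{"delta_pos": [0.117,-0.783,-0.038],"rotation": [-0.013,0.401,-0.034]},{"delta_pos": [0.117,-0.783,-0.038],"rotation": [-0.013,0.401,-0.034]},{"delta_pos": [0.117,-0.783,-0.038],"rotation": [-0.013,0.401,-0.034]},{"delta_pos": [0.117,-0.783,-0.038],"rotation": [-0.013,0.401,-0.034]},{"delta_pos": [0.117,-0.783,-0.038],"rotation": [-0.013,0.401,-0.034]},{"delta_pos": [0.117,-0.783,-0.038],"rotation": [-0.013,0.401,-0.034]},{"delta_pos": [0.117,-0.783,-0.038],"rotation": [-0.013,0.401,-0.034]},{"delta_pos": [0,0,0],"rotation": [0,0,0]},{"delta_pos": [0,0,0],"rotation": [0,0,0]},{"delta_pos": [0,0,0],"rotation": [0,0,0]}]}}

```text
time: 17.55
ee_pos: [0.5094, -0.3173, 0.1498]
eef_rot: [-0.005, -0.126, 0.992, 0.002]
ft_force: [-0.7, -0.1, -2.2]
gripper_width: 0.0205
gripper_force: 59.4
```

Run:
```python
from p import *
print(np.round(readout.sense()["qpos"],2))
plan(*place("s3",.003),N=4)
```

```text
[-0.7   0.34  1.55 -0.    1.26 -2.52]
N=4 dpos [-0.008, -0.015, 0.923] rot [0.014, -0.025, 0.002]  target [ 0.5101 -0.3187  0.039 ]
```

{"method": "arm_command", "body": {"rows": [{"delta_pos": [-0.01,-0.015,0.9],"rotation": [0.056,-0.1,0]},{"delta_pos": [-0.01,-0.015,0.9],"rotation": [0,0,0]},{"delta_pos": [-0.01,-0.015,0.9],"rotation": [0,0,0]},{"delta_pos": [0,-0.015,0.5],"rotation": [0,0,0]},{"delta_pos": [0,0,0.3],"rotation": [0,0,0]},{"delta_pos": [0,0,0.15],"rotation": [0,0,0]},{"delta_pos": [0,0,0.03],"rotation": [0,0,0]},{"delta_pos": [0,0,0],"rotation": [0,0,0]}]}}

```text
time: 18.22
ee_pos: [0.5116, -0.3198, 0.0415]
eef_rot: [0.001, -0.126, 0.992, -0.002]
ft_force: [0.5, -0.2, -0.9]
gripper_width: 0.0203
gripper_force: 59.4
```

{"method": "arm_command", "body": {"rows": [{"delta_pos": [0,0,0.05],"rotation": [0,0,0]},{"delta_pos": [0,0,0],"rotation": [0,0,0]}]}}

```text
time: 18.38
ee_pos: [0.5119, -0.3204, 0.0405]
eef_rot: [0.001, -0.126, 0.992, -0.002]
ft_force: [-0.1, -0.1, -1.1]
gripper_width: 0.0205
gripper_force: 59.4
```

{"method": "arm_command", "body": {"rows": [{"delta_pos": [0,0,0.05],"rotation": [0,0,0]},{"delta_pos": [0,0,0.04],"rotation": [0,0,0]},{"delta_pos": [0,0,0],"rotation": [0,0,0]}]}}

```text
time: 18.63
ee_pos: [0.5117, -0.3203, 0.0376]
eef_rot: [0.001, -0.126, 0.992, -0.002]
ft_force: [-0.8, 0.3, 3.5]
gripper_width: 0.0205
gripper_force: 60.1
```

{"method": "arm_command", "body": {"rows": [{"delta_pos": [0,0,0],"rotation": [0,0,0]},{"delta_pos": [0,0,0],"rotation": [0,0,0]},{"delta_pos": [0,0,0],"rotation": [0,0,0]},{"delta_pos": [0,0,0],"rotation": [0,0,0]},{"delta_pos": [0,0,-0.3],"rotation": [0,0,0]},{"delta_pos": [0,0,-0.6],"rotation": [0,0,0]},{"delta_pos": [0,0,-0.9],"rotation": [0,0,0]},{"delta_pos": [0,0,-0.9],"rotation": [0,0,0]},{"delta_pos": [0,0,-0.9],"rotation": [0,0,0]},{"delta_pos": [0,0,-0.3],"rotation": [0,0,0]},{"delta_pos": [0,0,0],"rotation": [0,0,0]}], "claw": 0.6}}

```text
time: 19.55
ee_pos: [0.513, -0.3212, 0.1576]
eef_rot: [0.003, -0.126, 0.992, -0.004]
ft_force: [0.2, -0.3, -0.4]
gripper_width: 0.0514
gripper_force: 0.0
```

Run:
```python
from p import *
plan(*grasp("s4",.09),N=16)
```

```text
N=16 dpos [-0.144, 0.724, 0.111] rot [0.006, -0.44, 0.039]  target [0.5133 0.0348 0.1247]
```

{"method": "arm_command", "body": {"rows": [{"delta_pos": [-0.144,0.724,0.111],"rotation": [0.006,-0.44,0.039]},{"delta_pos": [-0.144,0.724,0.111],"rotation": [0.006,-0.44,0.039]},{"delta_pos": [-0.144,0.724,0.111],"rotation": [0.006,-0.44,0.039]},{"delta_pos": [-0.144,0.724,0.111],"rotation": [0.006,-0.44,0.039]},{"delta_pos": [-0.144,0.724,0.111],"rotation": [0.006,-0.44,0.039]},{"delta_pos": [-0.144,0.724,0.111],"rotation": [0.006,-0.44,0.039]},{"delta_pos": [-0.144,0.724,0.111],"rotation": [0.006,-0.44,0.039]},{"delta_pos": [-0.144,0.724,0.111],"rotation": [0.006,-0.44,0.039]}]}}

```text
time: 20.22
ee_pos: [0.5046, -0.14, 0.1289]
eef_rot: [0.152, -0.11, 0.982, 0.017]
ft_force: [0.5, 0.9, 0.5]
gripper_width: 0.0513
gripper_force: 0.0
```

{"method": "arm_command", "body": {"rows": [{"delta_pos": [-0.144,0.724,0.111],"rotation": [0.006,-0.44,0.039]},{"delta_pos": [-0.144,0.724,0.111],"rotation": [0.006,-0.44,0.039]},{"delta_pos": [-0.144,0.724,0.111],"rotation": [0.006,-0.44,0.039]},{"delta_pos": [-0.144,0.724,0.111],"rotation": [0.006,-0.44,0.039]},{"delta_pos": [-0.144,0.724,0.111],"rotation": [0.006,-0.44,0.039]},{"delta_pos": [-0.144,0.724,0.111],"rotation": [0.006,-0.44,0.039]},{"delta_pos": [-0.144,0.724,0.111],"rotation": [0.006,-0.44,0.039]},{"delta_pos": [-0.144,0.724,0.111],"rotation": [0.006,-0.44,0.039]},{"delta_pos": [0,0,0],"rotation": [0,0,0]},{"delta_pos": [0,0,0],"rotation": [0,0,0]},{"delta_pos": [0,0,0],"rotation": [0,0,0]}]}}

```text
time: 21.13
ee_pos: [0.5107, 0.0366, 0.1215]
eef_rot: [0.3, -0.094, 0.949, 0.033]
ft_force: [0.1, -0.4, -0.1]
gripper_width: 0.0511
gripper_force: 0.0
```

Run:
```python
from p import *
print(np.round(readout.sense()["qpos"],2))
plan(*grasp("s4",.09),N=1);plan(*grasp("s4",0),N=4)
```

```text
[-0.26 -0.09  2.25  0.59  0.49 -2.48]
N=1 dpos [-0.122, -0.075, -0.047] rot [0.053, -0.07, -0.045]  target [0.5133 0.0348 0.1247]
N=4 dpos [-0.033, -0.021, 0.738] rot [0.013, -0.017, -0.011]  target [0.5645 0.0452 0.0514]
```

{"method": "arm_command", "body": {"rows": [{"delta_pos": [-0.12,-0.075,0],"rotation": [0.05,-0.07,-0.04]},{"delta_pos": [0,0,0.8],"rotation": [0,0,0]},{"delta_pos": [0,0,0.8],"rotation": [0,0,0]},{"delta_pos": [0,0,0.7],"rotation": [0,0,0]},{"delta_pos": [0,0,0.4],"rotation": [0,0,0]},{"delta_pos": [0,0,0.22],"rotation": [0,0,0]},{"delta_pos": [0,0,0],"rotation": [0,0,0]}]}}

```text
time: 21.72
ee_pos: [0.5652, 0.0442, 0.0519]
eef_rot: [0.303, -0.094, 0.948, 0.03]
ft_force: [-0.9, -0.2, -0.2]
gripper_width: 0.0516
gripper_force: 0.0
```

{"method": "arm_command", "body": {"rows": [{"delta_pos": [0,0,0],"rotation": [0,0,0]},{"delta_pos": [0,0,0],"rotation": [0,0,0]},{"delta_pos": [0,0,0],"rotation": [0,0,0]},{"delta_pos": [0,0,0],"rotation": [0,0,0]},{"delta_pos": [0,0,0],"rotation": [0,0,0]},{"delta_pos": [0,0,0],"rotation": [0,0,0]}], "claw": 0}}

```text
time: 22.22
ee_pos: [0.5647, 0.0454, 0.0539]
eef_rot: [0.305, -0.095, 0.947, 0.03]
ft_force: [-1.8, 1.0, 5.0]
gripper_width: 0.021
gripper_force: 58.6
```

{"method": "arm_command", "body": {"rows": [{"delta_pos": [0,0,-0.2],"rotation": [0,0,0]},{"delta_pos": [0,0,-0.5],"rotation": [0,0,0]},{"delta_pos": [0,0,-0.8],"rotation": [0,0,0]},{"delta_pos": [0,0,-0.9],"rotation": [0,0,0]},{"delta_pos": [0,0,-0.9],"rotation": [0,0,0]},{"delta_pos": [0,0,-0.7],"rotation": [0,0,0]},{"delta_pos": [0,0,0],"rotation": [0,0,0]}]}}

```text
time: 22.8
ee_pos: [0.496, 0.0306, 0.154]
eef_rot: [0.307, -0.095, 0.947, 0.029]
ft_force: [0.5, 0.1, -0.8]
gripper_width: 0.0202
gripper_force: 59.3
```

Run:
```python
from p import *
s=readout.sense();print(np.round(s["qpos"],2))
plan(*place("s4",.12),N=16)
```

```text
[-0.29 -0.21  2.27  0.53  0.58 -2.43]
N=16 dpos [0.257, -0.72, -0.09] rot [-0.014, 0.448, -0.036]  target [ 0.4471 -0.3349  0.156 ]
```

{"method": "arm_command", "body": {"rows": [{"delta_pos": [0.257,-0.72,-0.09],"rotation": [-0.014,0.448,-0.036]},{"delta_pos": [0.257,-0.72,-0.09],"rotation": [-0.014,0.448,-0.036]},{"delta_pos": [0.257,-0.72,-0.09],"rotation": [-0.014,0.448,-0.036]},{"delta_pos": [0.257,-0.72,-0.09],"rotation": [-0.014,0.448,-0.036]},{"delta_pos": [0.257,-0.72,-0.09],"rotation": [-0.014,0.448,-0.036]},{"delta_pos": [0.257,-0.72,-0.09],"rotation": [-0.014,0.448,-0.036]},{"delta_pos": [0.257,-0.72,-0.09],"rotation": [-0.014,0.448,-0.036]},{"delta_pos": [0.257,-0.72,-0.09],"rotation": [-0.014,0.448,-0.036]}]}}

```text
time: 23.47
ee_pos: [0.4682, -0.152, 0.1399]
eef_rot: [0.151, -0.111, 0.982, 0.017]
ft_force: [0.5, -0.5, -0.2]
gripper_width: 0.0206
gripper_force: 59.3
```

{"method": "arm_command", "body": {"rows": [{"delta_pos": [0.257,-0.72,-0.09],"rotation": [-0.014,0.448,-0.036]},{"delta_pos": [0.257,-0.72,-0.09],"rotation": [-0.014,0.448,-0.036]},{"delta_pos": [0.257,-0.72,-0.09],"rotation": [-0.014,0.448,-0.036]},{"delta_pos": [0.257,-0.72,-0.09],"rotation": [-0.014,0.448,-0.036]},{"delta_pos": [0.257,-0.72,-0.09],"rotation": [-0.014,0.448,-0.036]},{"delta_pos": [0.257,-0.72,-0.09],"rotation": [-0.014,0.448,-0.036]},{"delta_pos": [0.257,-0.72,-0.09],"rotation": [-0.014,0.448,-0.036]},{"delta_pos": [0.257,-0.72,-0.09],"rotation": [-0.014,0.448,-0.036]},{"delta_pos": [0,0,0],"rotation": [0,0,0]},{"delta_pos": [0,0,0],"rotation": [0,0,0]},{"delta_pos": [0,0,0],"rotation": [0,0,0]}]}}

```text
time: 24.38
ee_pos: [0.4467, -0.333, 0.1504]
eef_rot: [-0.003, -0.126, 0.992, 0.003]
ft_force: [-0.1, -0.3, -1.8]
gripper_width: 0.0206
gripper_force: 59.3
```

Run:
```python
from p import *
print(np.round(readout.sense()["qpos"],2))
plan(*place("s4",.003),N=4)
```

```text
[-0.8   0.25  1.66 -0.    1.24 -2.62]
N=4 dpos [-0.002, -0.02, 0.928] rot [0.019, -0.015, 0.001]  target [ 0.4471 -0.3349  0.039 ]
```

{"method": "arm_command", "body": {"rows": [{"delta_pos": [0,-0.02,0.9],"rotation": [0.07,-0.06,0]},{"delta_pos": [0,-0.02,0.9],"rotation": [0,0,0]},{"delta_pos": [0,-0.02,0.9],"rotation": [0,0,0]},{"delta_pos": [0,-0.02,0.5],"rotation": [0,0,0]},{"delta_pos": [0,0,0.3],"rotation": [0,0,0]},{"delta_pos": [0,0,0.17],"rotation": [0,0,0]},{"delta_pos": [0,0,0.03],"rotation": [0,0,0]},{"delta_pos": [0,0,0],"rotation": [0,0,0]}]}}

```text
time: 25.05
ee_pos: [0.4482, -0.3364, 0.0416]
eef_rot: [0.001, -0.126, 0.992, -0.001]
ft_force: [-0.7, 0.3, -0.8]
gripper_width: 0.0205
gripper_force: 59.3
```

{"method": "arm_command", "body": {"rows": [{"delta_pos": [0,0,0.05],"rotation": [0,0,0]},{"delta_pos": [0,0,0],"rotation": [0,0,0]}]}}

```text
time: 25.22
ee_pos: [0.4485, -0.3371, 0.0407]
eef_rot: [0.001, -0.126, 0.992, -0.002]
ft_force: [-0.5, -0.0, -0.7]
gripper_width: 0.0206
gripper_force: 59.3
```

{"method": "arm_command", "body": {"rows": [{"delta_pos": [0,0,0.05],"rotation": [0,0,0]},{"delta_pos": [0,0,0.04],"rotation": [0,0,0]},{"delta_pos": [0,0,0],"rotation": [0,0,0]}]}}

```text
time: 25.47
ee_pos: [0.4478, -0.3364, 0.0369]
eef_rot: [0.001, -0.126, 0.992, -0.001]
ft_force: [0.1, 0.5, -0.6]
gripper_width: 0.0202
gripper_force: 59.3
```

{"method": "arm_command", "body": {"rows": [{"delta_pos": [0,0,0.04],"rotation": [0,0,0]},{"delta_pos": [0,0,0],"rotation": [0,0,0]}]}}

```text
time: 25.63
ee_pos: [0.4479, -0.3365, 0.0365]
eef_rot: [0.001, -0.126, 0.992, -0.001]
ft_force: [-1.0, 1.7, 4.6]
gripper_width: 0.0204
gripper_force: 60.2
```

Contact. I release, rise clear and check.

{"method": "arm_command", "body": {"rows": [{"delta_pos": [0,0,0],"rotation": [0,0,0]},{"delta_pos": [0,0,0],"rotation": [0,0,0]},{"delta_pos": [0,0,0],"rotation": [0,0,0]},{"delta_pos": [0,0,0],"rotation": [0,0,0]},{"delta_pos": [0,0,-0.3],"rotation": [0,0,0]},{"delta_pos": [0,0,-0.6],"rotation": [0,0,0]},{"delta_pos": [0,0,-0.9],"rotation": [0,0,0]},{"delta_pos": [0,0,-0.9],"rotation": [0,0,0]},{"delta_pos": [0,0,-0.9],"rotation": [0,0,0]},{"delta_pos": [0,0,-0.9],"rotation": [0,0,0]},{"delta_pos": [0,0,-0.9],"rotation": [0,0,0]}], "claw": 0.6}}

```text
time: 26.55
ee_pos: [0.4474, -0.3359, 0.1996]
eef_rot: [0.001, -0.126, 0.992, -0.001]
ft_force: [0.3, 0.4, -0.0]
gripper_width: 0.051
gripper_force: 0.0
```

{"method": "arm_command", "body": {"rows": [{"delta_pos": [0.9,0,-0.3],"rotation": [0,0,0]},{"delta_pos": [0.9,0,-0.3],"rotation": [0,0,0]},{"delta_pos": [0,0,0],"rotation": [0,0,0]},{"delta_pos": [0,0,0],"rotation": [0,0,0]},{"delta_pos": [0,0,0],"rotation": [0,0,0]}]}}

```text
time: 26.97
ee_pos: [0.3954, -0.3493, 0.2157]
eef_rot: [0.001, -0.125, 0.992, -0.001]
ft_force: [-0.2, 0.4, -0.1]
gripper_width: 0.0513
gripper_force: 0.0
```

Run:
```python
from h import *
from cell import cams
c=cams.capture("scene");t=cams.capture("top")
a=cv2.resize(c["img"][150:300,260:460],(790,592)[:2])
b=cv2.resize(t["img"][160:290,350:520],(560,428))
o=np.zeros((420,790,3),np.uint8);o[:296,:395]=cv2.resize(a,(395,296));o[:299,399:790]=cv2.resize(b,(391,299))
cv2.imwrite("pics/g.png",o[:300,:,::-1])
```

```text
(no output)
```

View pics/g.png

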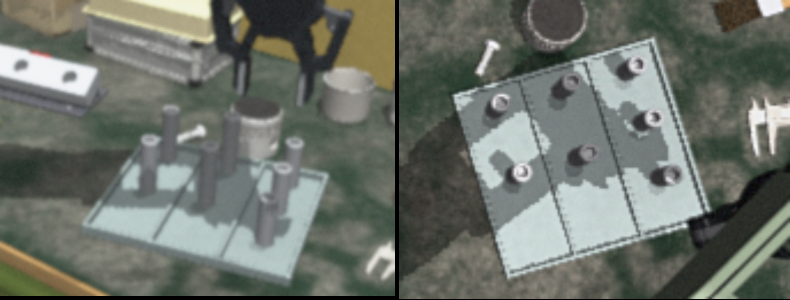

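All four pins stand upright in their lanes (top crop: medium (519,172), long (585,155), shorts (650,118) and (667,175)). The gripper is clear.

```bash
python3 -c "
from cell import workorder;print(workorder.hand_in())"
```

```text
the job is handed in; nothing more can be done
None
```

I placed all four pins upright in the lanes of their matching samples, with the gripper clear, and handed the job in at about 27 s; the hand-in call returned no verdict.

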